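# Tip the standing spice jar into the free lane of the jar rack

## Robot

A 6-joint arm with a two-finger parallel gripper is mounted at the origin on the work surface; the furniture and walls round the work are solid. World frame = base frame: x ahead of the robot, y to its left, z up, the work surface at z = 0. Lengths are in mm, angles in degrees, forces in N, time in s.
With the tool pointing down it reaches from about 350 to 875 mm from the base axis. Payload 4.2 kg.
Tool frame: the origin (TCP) lies at the very end of the fingers, on their centre line; the grasp point (between the pads) lies 19 mm behind it (bot.pinch_z is the distance from the TCP to the grasp point, in mm); z points along the fingers, y is the line along which they close (so a half turn about z gives the same grasp; the last joint's range is limited). The gripper opens to 87 mm and grips with 3 to 60 N. Pads are 19 mm wide; open, the fingers measure 117 mm over their backs; the gripper's body (75 mm by 190 mm) begins 51 mm behind the grasp point.
Start: joints at [-58.98, 22.042, 0.453, 0, -68.411, -14.817], TCP at [174.42, -600.147, 222.55] pointing down, gripper open.
Joint ranges: [-179.83, 179.83], [-69.29, 118.12], [-61.27, 80.66], [-181.25, 117.63], [-171.15, -9.14], [-177.46, 177.46]. Speed limits (degrees/s): [159.86, 159.86, 180, 180, 180, 180].

## Interface

Orientations are given as a 3x3 rotation matrix whose columns are the frame's x, y, z axes.
In Python, from bench import bot, move_gripper, eyes, close_job gives the robot as it stands. Calls block until the motion is done:
- bot.reach(position, orientation): joint-space move of the TCP to a pose.
- bot.move_straight(position, orientation=None, feed=150): straight line of the TCP; orientation=None keeps the orientation; feed is the mean speed in mm/s.
- bot.goto_joints(angles): joint-space move.
- move_gripper(opening): opening from 0.0 (shut) to 1.0 (fully open); the grip force is fixed at half the most; returns when the fingers have stopped.
- bot.pause(seconds).
- bot.ik(position, orientation): joint angles nearest the present ones, or None.
- eyes.get_image(name): name is "scene" or "top" or "wrist"; returns the picture (384x512x3 uint8, red, green, blue); there is no depth.
- eyes.camera_params(name): a dict with "intrinsics" (3x3 intrinsics, pixels), "k1" (the pictures are not rectified: a ray, as slopes to the right and down, at radius r is drawn at 1 + k1 r^2 times it, then the intrinsics apply), "camera_from_world" (4x4, takes a point from world to camera coordinates). Camera axes: x right, y down, z forward; pixel columns grow to the right and rows downward; lengths in mm; the calibration is good to about 2 mm. A picture is of the moment at which its call begins: read the wrist's pose just before it. camera_params takes no time and is no camera call; for the wrist camera it gives the pose at the moment of the call.
A pose or a line that the arm cannot do raises bot.Unreachable and nothing moves.
- close_job(): hands the job in; it is judged then, once.
Readings, each from a call of its own:
- bot.get_time(): time.
- bot.get_q(): joint angles.
- bot.get_joint_vel(): joint speeds.
- bot.get_tau(): joint torques, N m.
- bot.get_ee_pos(): TCP position.
- bot.get_eef_rot(): TCP orientation.
- bot.get_force(): force on the tool from outside, world axes, zero at the start.
- bot.get_moment(): the same for the moment, N m.
- bot.get_grip_width(): opening from 0.0 (shut) to 1.0 (fully open).
- bot.get_finger_force(): force on a finger pad.
Only numpy, scipy, OpenCV 4.12 (cv2) and the standard library are available. Lean on these libraries where they do the work, as an engineer would, in place of code of your own. Each camera call takes 0.05 s, during which the arm holds its last target. There are 200 camera calls.

## Task

Put the standing spice jar (black cap, green label) away in the free, green-lined lane of the wooden jar rack: slide it on the counter to the front of that lane, tip it over forwards so that it lies on its side in the lane with the cap towards the back, and push it fully home against the back stop. Do not pick the jar up, and leave the jars already in the rack and the other things on the counter where they are.

Things in the scene. Friction and masses are not known exactly. Their poses are not given: they have to be found in the camera images.
- green_jar: The spice jar to put away: round glass, black cap, green label, 40 mm diameter all the way up, 105 mm tall, 0.07 to 0.16 kg. It starts standing upright on the counter in front of the rack, up to 80 mm to either side of the rack's middle. Origin: centre of its base; its z axis runs along the jar from base to cap.
- green_jar_mid (a point): Point on the jar's axis, halfway between base and cap (52.5 mm from the base).
- green_jar_cap (a point): Centre of the top of the jar's cap, 105 mm from the base.
- free_lane: The free lane of the rack (which of the three varies), the only one with green strips and a green patch on the stop. Origin: on the lane's centre line, 30.3 mm above the counter, where the centre of the jar's base comes when it lies home (2 mm short of the stop). x points along the lane from its mouth (robot's side) to the back stop (stop face at x = +107 mm), y left across the lanes, z up.
- free_lane_mouth (a point): Middle of the free lane's open mouth, 30.3 mm above the counter, 20.5 mm before the free_lane origin. The lane is a V trough 50 mm wide, sides sloping 30 degrees, bottom line 7 mm and edges 21 mm above the counter; at the mouth it ends in a step up from the counter. Dividers 34 mm tall, 10 mm thick, stand on both sides from 32 mm behind the mouth to the stop, none nearer the mouth.
- jar_rack: Wooden rack for three spice jars lying on their sides, fixed to the counter, 136 mm deep (x), 190 mm wide (y); lanes side by side at y = -60, 0 and +60 mm, all opening towards the robot at x = -67.5 mm; back stop board 40 mm tall at x = +60 to +69 mm. Origin: on the underside, 67.5 mm behind the mouths, middle of the width. x points from the mouths to the stop.
- lying_jar_a: Spice jar with a gold cap, 45 mm diameter, 100 mm long, lying in one of the other lanes, cap to the back. Loose. Origin: centre of its base; z along the jar to its cap.
- lying_jar_b: Spice jar with a white cap, 43 mm diameter, 100 mm long, lying in the remaining lane, cap to the back. Loose. Origin: centre of its base; z along the jar to its cap.
- mug: White mug, red inside, 83 mm diameter, 93 mm tall, standing on the right. Bystander. Origin: centre of underside.
- lemon: Lemon, 83 x 58 mm, lying on the right. Bystander. Origin: underside.
- tea_tin: Dark green lidded tin, 75 x 109 x 74 mm, at the back left. Bystander. Origin: centre of underside.
- timer: Red and white kitchen timer, 64 mm diameter, 44 mm tall, on the left. Bystander. Origin: centre of underside.

How it is judged:
By the outcome, as a careful person would: the job done as asked, in the order asked, and still so for the second after the job is handed in, with the robot touching nothing.
It also fails if it takes over 58 s, if anything falls off the work surface, if the arm or the gripper's body presses on something with over 40 N, if the wrist force passes 120 N, or if a joint passes its speed limit or range.

## Working session

There is one attempt and no reset: what is moved stays moved. The work goes in short steps, each a Python script; the robot and the scene stay as the last script left them, time stands still between calls to the robot, and variables do not carry over. Pictures are saved under pics/ and viewed, at most 10 in all, crops included, and the job is handed in when it is done.

```bash
ls; mkdir -p pics; python3 - <<'E'
from bench import bot,eyes
import cv2,numpy as np
for n in("scene","top"):
    im=eyes.get_image(n); cv2.imwrite(f"pics/{n}0.png",cv2.cvtColor(im,cv2.COLOR_RGB2BGR))
    p=eyes.camera_params(n); print(n,np.round(p["intrinsics"],1).tolist(),p["k1"],np.round(p["camera_from_world"],3).tolist())
print(bot.get_time(), np.round(bot.get_eef_rot(),3).tolist())
E
```

```text
pics
scene [[493.1, 0.0, 250.7], [0.0, 493.1, 196.7], [0.0, 0.0, 1.0]] -0.005660118885459517 [[-0.776, -0.631, -0.001, 419.159], [-0.435, 0.535, -0.724, 296.715], [0.458, -0.561, -0.69, 1142.34], [0.0, 0.0, 0.0, 1.0]]
top [[424.4, 0.0, 255.3], [0.0, 424.4, 193.1], [0.0, 0.0, 1.0]] 0.014043882501253966 [[0.023, -1.0, -0.008, 10.474], [-0.991, -0.022, -0.13, 521.859], [0.13, 0.011, -0.991, 1129.094], [0.0, 0.0, 0.0, 1.0]]
0.1 [[-0.96, -0.279, -0.001], [-0.279, 0.96, 0.002], [0.0, 0.002, -1.0]]
```

View pics/scene0.png

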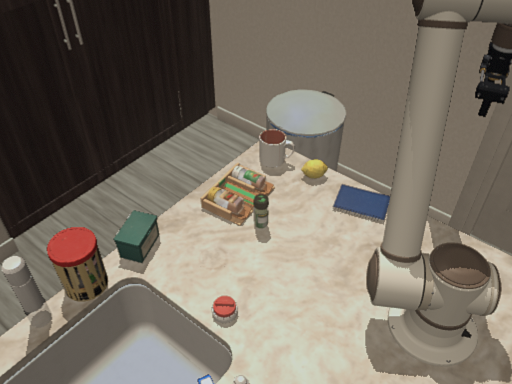

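View pics/top0.png

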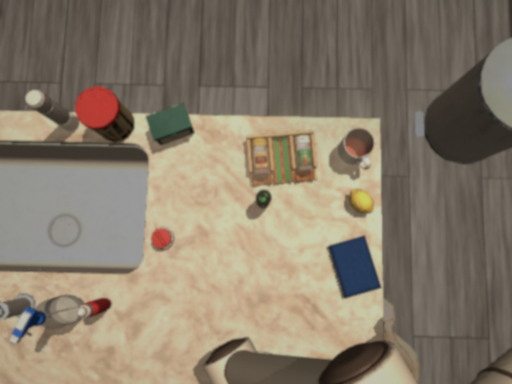

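The top view shows the rack at about (282,158), with the green middle lane free, and the standing jar at (263,198) in front of it. Next come rough positions and the wrist camera mounting.

```bash
cat > h.py <<'E'
import numpy as np, cv2
from bench import bot,eyes,move_gripper,close_job
def rays(p,uv):
    K=np.array(p["intrinsics"]);k=p["k1"];T=np.array(p["camera_from_world"])
    d=cv2.undistortPoints(np.array(uv,float).reshape(-1,1,2),K,np.array([k,0,0,0.]))[:,0]
    D=np.c_[d,np.ones(len(d))]@T[:3,:3]
    return -T[:3,:3].T@T[:3,3],D
def plane(p,uv,z):
    o,D=rays(p,uv); return o+D*((z-o[2])/D[:,2])[:,None]
def tri(p1,u1,p2,u2):
    o1,d1=rays(p1,[u1]);o2,d2=rays(p2,[u2])
    s=np.linalg.lstsq(np.c_[d1[0],-d2[0]],o2-o1,rcond=None)[0]
    a=o1+s[0]*d1[0];b=o2+s[1]*d2[0]; return (a+b)/2,np.linalg.norm(a-b)
def proj(p,P):
    T=np.array(p["camera_from_world"])
    return cv2.projectPoints(np.array(P,float).reshape(-1,3),cv2.Rodrigues(T[:3,:3])[0],T[:3,3],np.array(p["intrinsics"]),np.array([p["k1"],0,0,0.]))[0][:,0]
def snap(n,f=None):
    p=eyes.camera_params(n); im=eyes.get_image(n)
    if f: cv2.imwrite(f"pics/{f}.png",cv2.cvtColor(im,cv2.COLOR_RGB2BGR))
    return p,im
E
python3 - <<'E'
from h import *
p=eyes.camera_params("top")
print(plane(p,[[263,197],[282,158],[246,139],[313,133],[318,182],[250,187]],30).round())
print(plane(p,[[263,197]],105).round())
w=eyes.camera_params("wrist");T=np.array(w["camera_from_world"]);R=np.array(bot.get_eef_rot())
print(w["intrinsics"],w["k1"],(R.T@(-T[:3,:3].T@T[:3,3]-bot.get_ee_pos())).round(1),(R.T@T[:3,:3].T).round(3))
E
```

```text
[[ 512.    1.   30.]
 [ 622.  -50.   30.]
 [ 674.   52.   30.]
 [ 695. -135.   30.]
 [ 557. -150.   30.]
 [ 539.   37.   30.]]
[[503.   1. 105.]]
[[277.94270144   0.         257.48680981]
 [  0.         277.94270144 192.91367362]
 [  0.           0.           1.        ]] -0.02360474206466212 [  74.9   -0.7 -161.5] [[ 0.001 -0.962 -0.274]
 [ 1.     0.001 -0.   ]
 [ 0.    -0.274  0.962]]
```

```bash
python3 - <<'E'
from h import *
import pickle
R=np.array([[-1,0,0],[0,1,0],[0,0,-1.]])
out=[]
for i,y in enumerate((-110,30)):
    bot.reach([540,y,230],R) if i==0 else bot.move_straight([540,y,230],feed=200)
    bot.pause(.2)
    out.append(snap("wrist",f"w{i}"))
pickle.dump(out,open("w.pkl","wb"))
print(bot.get_time())
cv2.imwrite("pics/w01.png",np.hstack([cv2.imread(f"pics/w{i}.png") for i in (0,1)])[:, :])
a=cv2.imread("pics/w01.png");cv2.imwrite("pics/w01.png",cv2.resize(a,(800,300)))
E
```

```text
3.6417
```

View pics/w01.png

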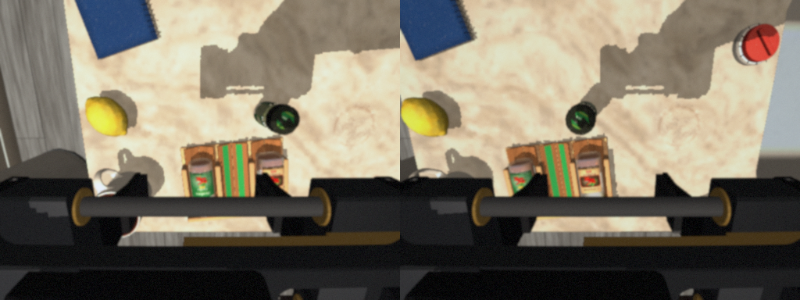

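The wrist views show the jar cap at about (283,118) on the left and (580,118) on the right in the composite. The fingers hide the back half of the rack, so I'll move forward.

```bash
python3 - <<'E'
from h import *
import pickle
R=np.array([[-1,0,0],[0,1,0],[0,0,-1.]])
out=[]
for i,y in enumerate((10,-120)):
    bot.move_straight([650,y,230],feed=200)
    bot.pause(.2)
    out.append(snap("wrist",f"v{i}"))
pickle.dump(out,open("v.pkl","wb"))
print(bot.get_time())
a=np.vstack([cv2.imread(f"pics/v{i}.png")[60:260,100:500] for i in (0,1)])
cv2.imwrite("pics/v01.png",cv2.resize(a,None,fx=1.5,fy=1.5))
for k in 'wv':
  for p,im in pickle.load(open(k+".pkl","rb")):
    h=cv2.cvtColor(im,cv2.COLOR_RGB2HSV)
    m=cv2.inRange(h,(40,80,60),(85,255,255)); m[235:]=0
    n,l,s,c=cv2.connectedComponentsWithStats(m)
    print(k,[(s[j].tolist(),c[j].round(1).tolist()) for j in range(1,n) if s[j,4]>40])
E
```

```text
5.65
w [([360, 142, 17, 14, 122], [368.7, 147.4]), ([353, 154, 12, 13, 83], [357.8, 160.3]), ([302, 185, 11, 50, 381], [306.8, 209.2]), ([285, 186, 10, 49, 330], [289.6, 210.0]), ([243, 219, 30, 16, 218], [258.8, 226.8])]
w [([223, 142, 18, 13, 126], [232.1, 147.1]), ([218, 152, 14, 15, 102], [223.7, 159.5]), ([203, 185, 14, 50, 312], [209.7, 209.1]), ([185, 186, 16, 49, 394], [192.6, 210.2]), ([141, 219, 28, 16, 196], [156.8, 225.9])]
v [([240, 22, 22, 20, 228], [251.3, 29.6]), ([234, 34, 14, 18, 134], [240.0, 43.8]), ([213, 103, 19, 91, 634], [222.2, 147.3]), ([194, 105, 22, 91, 753], [204.2, 149.2]), ([145, 136, 35, 38, 745], [163.6, 155.2]), ([410, 188, 94, 40, 2110], [464.8, 212.6]), ([208, 197, 22, 5, 67], [218.4, 199.0])]
v [([380, 23, 18, 17, 166], [389.5, 29.2]), ([374, 36, 10, 14, 77], [377.5, 43.7]), ([312, 102, 12, 91, 761], [317.6, 146.2]), ([293, 104, 13, 92, 640], [299.4, 148.6]), ([249, 135, 33, 38, 731], [265.3, 155.5]), ([303, 197, 23, 5, 70], [313.6, 198.6])]
```

View pics/v01.png

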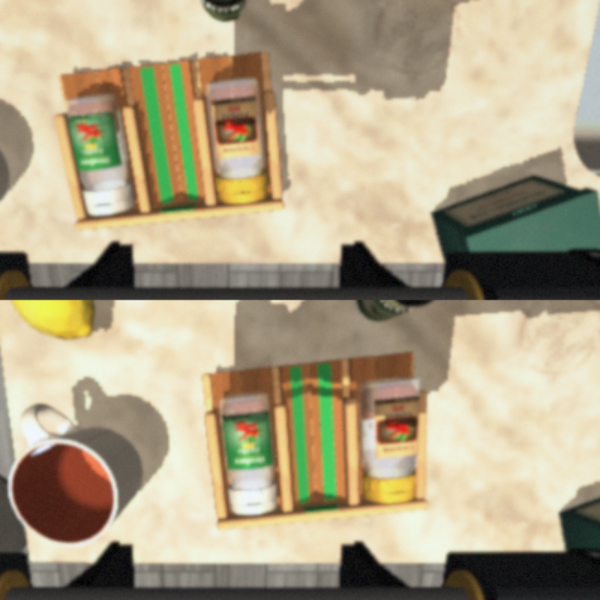

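The views show green strips running front to back in the middle lane, about columns 194–232 and rows 103–195 in v0, and 293–324 in v1. I'll triangulate the strip ends and the cap.

```bash
python3 - <<'E'
from h import *
import pickle
V=pickle.load(open("v.pkl","rb"));W=pickle.load(open("w.pkl","rb"))
E=[]
for p,im in V:
    h=cv2.cvtColor(im,cv2.COLOR_RGB2HSV)
    m=cv2.inRange(h,(40,80,60),(85,255,255)); m[196:]=0
    n,l,s,c=cv2.connectedComponentsWithStats(m)
    e=[]
    for j in sorted([j for j in range(1,n) if s[j,4]>500 and s[j,3]>60],key=lambda j:c[j,0]):
        y,x=np.nonzero(l==j); 
        vx,vy,x0,y0=cv2.fitLine(np.c_[x,y].astype(np.float32),cv2.DIST_HUBER,0,.01,.01).ravel()
        for yy in (y.min()+1,y.max()-1): e.append([x0+(yy-y0)*vx/vy,yy])
    E.append(e)
P=[]
for a,b in zip(*E):
    q,g=tri(V[0][0],a,V[1][0],b); P.append(q); print("strip",q.round(1),g.round(2))
P=np.array(P); d=(P[1]-P[0]+P[3]-P[2]); print("yaw",np.degrees(np.arctan2(d[1],d[0])),"mouth mid",((P[0]+P[2])/2).round(1))
C=[];cr=[]
for p,im in W:
    u=proj(p,[[503,1,105]])[0].round().astype(int)
    x,y=u; r=45; c=im[y-r:y+r,x-r:x+r]
    m=cv2.inRange(c.max(2),0,70); m=cv2.morphologyEx(m,cv2.MORPH_CLOSE,np.ones((9,9)))
    m=cv2.morphologyEx(m,cv2.MORPH_OPEN,np.ones((5,5)))
    k=max(cv2.findContours(m,cv2.RETR_EXTERNAL,cv2.CHAIN_APPROX_NONE)[0],key=cv2.contourArea)
    (cx,cy),rr=cv2.minEnclosingCircle(k); H=cv2.HoughCircles(cv2.cvtColor(c,cv2.COLOR_RGB2GRAY),cv2.HOUGH_GRADIENT,1.5,40,param1=100,param2=12,minRadius=15,maxRadius=25)
    print(u,"mec",cx+x-r,cy+y-r,rr,"hough",None if H is None else (H[0,0]+[x-r,y-r,0]).round(1))
    C.append(H[0,0,:2]+[x-r,y-r]); big=cv2.resize(c[:,:,::-1],None,fx=4,fy=4)
    cv2.circle(big,tuple((H[0,0,:2]*4).astype(int)),int(H[0,0,2]*4),(0,0,255),1);cr.append(big)
cv2.imwrite("pics/cap.png",np.hstack(cr))
print("cap",tri(W[0][0],C[0],W[1][0],C[1]),[plane(p,[c],105).round(1) for (p,_),c in zip(W,C)])
E
```

```text
strip [564.5 -68.7  14.2] 0.56
strip [684.4 -56.   13.8] 0.38
strip [562.  -44.3  14.5] 0.71
strip [680.7 -31.3  13.5] 1.06
yaw 6.166770727206441 mouth mid [563.2 -56.5  14.4]
[366 152] mec 355.0 148.5 27.354257583618164 hough [360.8 157.2  24.1]
[231 152] mec 232.68643951416016 150.31356048583984 20.96156883239746 hough [231.8 152.8  19.2]
cap (array([507.92717119,   0.62023153,  92.36934831]), np.float64(4.668279697070009)) [array([[508.4,  -4.1, 105. ]]), array([[503.9,   1.9, 105. ]])]
```

View pics/cap.png

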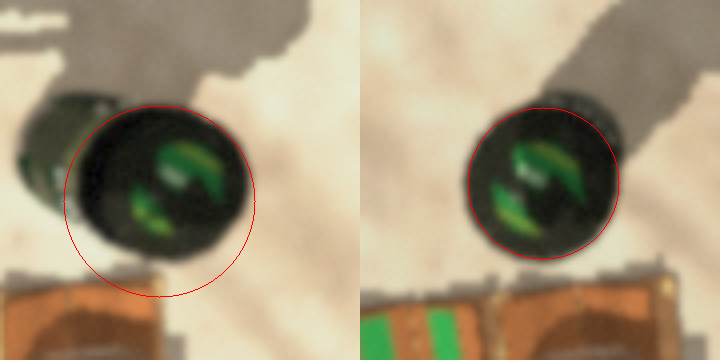

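The crops show the cap. The right circle at (231.8,152.8) fits, giving about (504,1). The left Hough circle is off, and by eye its cap centre is about (364,152.5). Now I'll check the rack's front edge and stop to fix the mouth.

```bash
python3 - <<'E'
from h import *
import pickle
V=pickle.load(open("v.pkl","rb"));W=pickle.load(open("w.pkl","rb"))
for a,b in (([141,110],[236.7,108]),([278.7,95.3],[374.7,94.7])):
    print("front corner",tri(V[0][0],a,V[1][0],b))
print("cap",tri(W[0][0],[364,152.5],W[1][0],[231.8,152.8]),tri(W[0][0],[368.7,147.4],W[1][0],[232.1,147.1]), tri(W[0][0],[357.8,160.3],W[1][0],[223.7,159.5]))
# profile along the lane centre at z=7: wood/counter step, in all views
c,s=np.cos(np.radians(6.17)),np.sin(np.radians(6.17))
o=np.array([563.2,-56.5])
for p,im in V+W:
    hsv=cv2.cvtColor(im,cv2.COLOR_RGB2HSV)
    for dy in (-20,20):
      t=np.arange(-16,8,1.)
      P=np.c_[o[0]+t*c-dy*s,o[1]+t*s+dy*c,np.full(len(t),18.5)]
      u=proj(p,P).astype(np.float32)
      sat=cv2.remap(hsv[:,:,1],u[:,0].copy(),u[:,1].copy(),cv2.INTER_LINEAR).ravel()
      j=np.argmax(np.diff(cv2.blur(sat.reshape(-1,1).astype(np.float32),(1,3)).ravel())); print("edge t",t[j]+.5,sat.astype(int).tolist())
p,im=V[1]; t=np.arange(100,145,1.);P=np.c_[o[0]+t*c,o[1]+t*s,np.full(len(t),40)]
u=proj(p,P).round().astype(int);print([(int(a),im[v,h].tolist()) for a,(h,v) in zip(t,u)][::2])
E
```

```text
front corner (array([ 568.69128949, -147.33802313,    3.85417202]), np.float64(1.4484579657969476))
front corner (array([550.16341559,  37.99286595,  -1.39116251]), np.float64(0.7788875237295644))
cap (array([504.56425852,   1.34795647,  98.4659251 ]), np.float64(0.4783602130895995)) (array([497.96811333,   2.54450662, 106.52534932]), np.float64(0.10954342714731438)) (array([511.28638179,  -6.69281002, 104.56088823]), np.float64(0.7104885054896004))
edge t -3.5 [41, 41, 42, 41, 40, 39, 38, 37, 37, 38, 41, 51, 71, 102, 140, 157, 161, 161, 163, 163, 161, 161, 162, 160]
edge t -4.5 [45, 45, 45, 44, 42, 41, 41, 42, 46, 52, 56, 76, 107, 136, 155, 162, 158, 158, 159, 159, 162, 162, 162, 160]
edge t -3.5 [59, 58, 58, 57, 58, 58, 58, 57, 56, 57, 59, 67, 85, 111, 138, 149, 154, 156, 155, 152, 151, 159, 159, 156]
edge t -3.5 [60, 59, 58, 59, 61, 63, 63, 62, 58, 58, 58, 66, 85, 115, 145, 157, 160, 159, 157, 157, 159, 163, 165, 163]
edge t -6.5 [44, 45, 47, 50, 53, 55, 59, 68, 82, 106, 126, 145, 157, 161, 161, 159, 158, 158, 160, 162, 162, 161, 162, 163]
edge t -7.5 [46, 46, 49, 51, 54, 56, 59, 
[... 158 characters left out ...]
6, 159, 161, 162, 163, 162, 161, 162, 163, 164]
edge t -6.5 [51, 49, 51, 52, 54, 57, 57, 61, 71, 91, 117, 143, 155, 159, 160, 159, 157, 156, 155, 156, 157, 157, 160, 157]
[(100, [203, 147, 83]), (102, [197, 136, 77]), (104, [202, 135, 76]), (106, [168, 113, 66]), (108, [130, 86, 48]), (110, [113, 72, 41]), (112, [116, 77, 45]), (114, [103, 72, 48]), (116, [92, 71, 46]), (118, [48, 66, 37]), (120, [33, 71, 37]), (122, [62, 105, 56]), (124, [196, 185, 112]), (126, [232, 206, 131]), (128, [240, 222, 149]), (130, [238, 221, 152]), (132, [233, 213, 169]), (134, [236, 219, 179]), (136, [238, 221, 182]), (138, [240, 225, 189]), (140, [241, 226, 191]), (142, [241, 229, 194]), (144, [242, 230, 197])]
```

```bash
cat >> h.py <<'E'
c,s=np.cos(np.radians(6.17)),np.sin(np.radians(6.17))
M=np.array([559.3,-56.9])
R=np.array([[-c,-s,0],[-s,c,0],[0,0,-1.]])
def L(x,y,z): # x from mouth along the lane
    return [M[0]+x*c-y*s,M[1]+x*s+y*c,z]
E
python3 - <<'E'
from h import *
bot.move_straight([504.3,1.3,150],R,feed=250)
bot.move_straight([504.3,1.3,48],feed=150)
f0=np.array(bot.get_force())
move_gripper(0.44)
print("w",bot.get_grip_width(),bot.get_finger_force(),(np.array(bot.get_force())-f0).round(1))
bot.move_straight(L(-23,0,48),feed=60)
print((np.array(bot.get_force())-f0).round(1),np.round(bot.get_ee_pos(),1),L(-23,0,48))
move_gripper(0.7)
bot.move_straight(L(-23,0,150),feed=150)
bot.move_straight(L(-100,0,190),feed=200)
bot.pause(.2)
snap("wrist","s1"); snap("scene","s1s")
a=cv2.imread("pics/s1.png");b=cv2.imread("pics/s1s.png")[150:250,190:310]
cv2.imwrite("pics/s1c.png",np.hstack([a[:380,:400],cv2.resize(b,(400,380))]))
print(bot.get_time())
E
```

```text
w 0.46048419311190764 29.97092116100248 [ 0.7 -0.2  1.4]
[0.3 0.2 0.3] [536.4 -59.4  48. ] [np.float64(536.433230351446), np.float64(-59.37201250805386), 48]
12.0917
```

View pics/s1c.png

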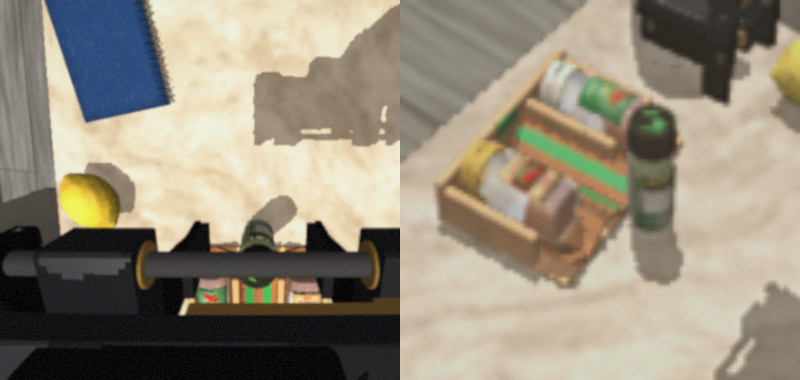

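The jar stands upright at the front of the green lane. Now I'll tip it with closed fingers behind the cap.

```bash
python3 - <<'E'
from h import *
move_gripper(0.0)
bot.move_straight(L(-68,0,88),R,feed=200)
f0=np.array(bot.get_force()); u=np.array([c,s,0]); seen=0
for x in range(-60,9,3):
    bot.move_straight(L(x,0,88),feed=40)
    f=(np.array(bot.get_force())-f0).round(2); print(x,f.tolist())
    if f@u<-20: print("stop");break
bot.pause(.5)
bot.move_straight(L(-80,0,120),feed=200)
snap("scene","s2s");snap("top","s2t")
b=cv2.imread("pics/s2s.png")[150:250,190:310];a=cv2.imread("pics/s2t.png")[110:220,220:340]
cv2.imwrite("pics/s2c.png",np.hstack([cv2.resize(a,(400,380)),cv2.resize(b,(400,380))]))
print(bot.get_time())
E
```

```text
-60 [-0.14, 1.0, -0.84]
-57 [-1.08, 1.28, 0.2]
-54 [-0.0, -0.01, -0.11]
-51 [0.04, 1.05, -0.85]
-48 [-1.25, 0.23, -0.19]
-45 [-0.36, 0.04, 0.06]
-42 [-0.08, 1.12, -0.72]
-39 [-0.55, 0.62, -0.94]
-36 [-0.37, 1.43, -1.25]
-33 [-0.76, 0.57, -0.26]
-30 [-0.69, 0.53, -0.92]
-27 [-1.36, 1.2, 0.5]
-24 [-0.33, 0.69, -0.79]
-21 [0.36, 0.71, -0.06]
-18 [0.23, 1.83, -0.06]
-15 [-0.33, 0.68, -0.41]
-12 [-0.36, 0.76, 0.15]
-9 [1.42, 1.07, 0.49]
-6 [-0.34, 0.97, 0.19]
-3 [0.01, 0.68, -0.51]
0 [-0.41, 1.7, 0.33]
3 [-0.08, 0.88, -0.57]
6 [0.11, 0.75, -1.18]
21.025
```

View pics/s2c.png

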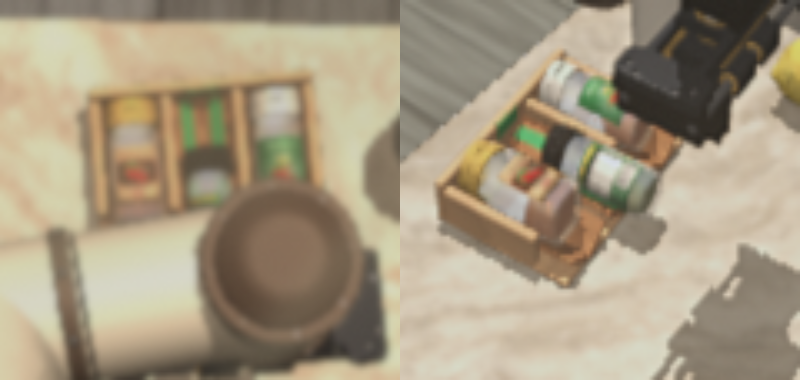

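The jar lies in the lane with its cap to the back and its base overhanging the mouth. Now I'll push it home, watching the force.

```bash
python3 - <<'E'
from h import *
bot.move_straight(L(-80,0,24),R,feed=200)
bot.move_straight(L(-45,0,24),feed=60)
u=np.array([c,s,0]);bot.pause(.2)
f0=np.mean([bot.get_force() for _ in range(5)],0)
xs=list(range(-42,0,3))+[i for i in np.arange(0,26,1)]
for x in xs:
    bot.move_straight(L(x,0,24),feed=40)
    f=np.mean([bot.get_force() for _ in range(3)],0)-f0; 
    if x>=3 or abs(f@u)>2: print(x,f.round(1).tolist())
    if f@u<-7: print("home");break
bot.move_straight(L(-60,0,24),feed=150)
bot.move_straight(L(-80,60,230),feed=250); bot.move_straight(L(90,60,230),feed=250)
bot.pause(.2)
snap("wrist","e1");snap("scene","e1s")
b=cv2.imread("pics/e1s.png")[150:250,190:310];a=cv2.imread("pics/e1.png")[60:240,100:400]
cv2.imwrite("pics/e1c.png",np.hstack([cv2.resize(a,(480,288)),cv2.resize(b,(320,288))]))
print(bot.get_time())
E
```

```text
3 [-1.8, 0.3, 0.5]
4 [-1.0, 0.4, -0.1]
5 [-1.2, -0.8, 0.3]
6 [-0.7, 0.1, -0.0]
7 [-0.8, -0.0, 0.4]
8 [-0.1, -0.4, 1.2]
9 [-2.0, -0.9, 1.0]
10 [-0.5, -0.8, 0.6]
11 [-1.4, -0.7, 0.5]
12 [-3.0, -0.7, 1.5]
13 [-5.3, 0.4, 4.8]
14 [-7.8, 0.6, 5.7]
home
32.625
```

View pics/e1c.png

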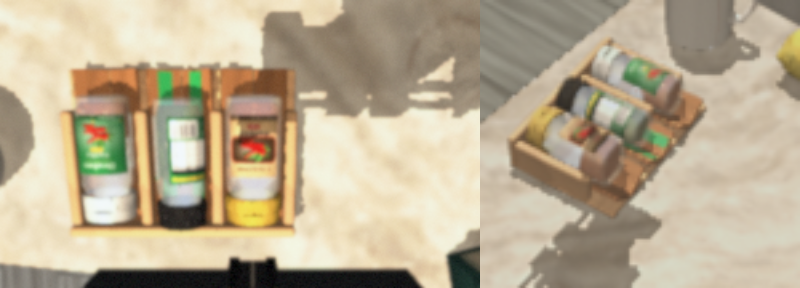

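The jar lies flat in the lane with its cap against the stop. Contact came at about 22 mm past the mouth, where it was expected, and the neighbouring jars look unmoved.

```bash
python3 -c "
from bench import close_job
print(close_job())"
```

```text
the job is handed in; nothing more can be done
None
```

The green jar lies in the free middle lane with its cap to the back, pushed home against the stop; the neighbouring jars look unmoved, and I handed the job in at about 33 s of the 58 s allowed.

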